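Hand-check the duplicator's two cooling fans and isolate the one that drags

ROBOT

A 6-joint arm with a two-finger parallel gripper is mounted at the origin on the work surface. World frame = base frame: x ahead of the robot, y to its left, z up, the work surface at z = 0. Lengths are in m, angles in rad, forces in N, time in s.
With the tool pointing down it reaches from about 0.35 to 0.975 m from the base axis. Payload 7.1 kg.
Tool frame: the origin (TCP) lies between the finger pads; the fingertips stand 25 mm ahead of it and the grasp point (between the pads) lies 6 mm ahead of it; z points along the fingers, y is the direction in which the jaws open and shut (so a half turn about z gives the same grasp; the last joint's range is limited). The gripper opens to 88 mm and grips with 3 to 60 N. Pads are 20 mm wide; open, the fingers measure 115 mm over their backs; the gripper's body (75 mm by 178 mm) begins 61 mm behind the grasp point.
Start: joints at [1.173, 0.423, 1.63, -0, 1.089, -0.019], TCP at [0.231, 0.581, 0.248] pointing down, gripper open.
Joint ranges: [-3, 3], [-0.9, 2.11], [0.09, 2.58], [-1.31, 4.45], [0.11, 2.69], [-2.54, 2.54]. Speed limits (rad/s): [2.39, 2.39, 3.01, 3.14, 3.14, 3.14].

INTERFACE

Orientations are given as a unit quaternion [w, x, y, z].
In Python, from bench import ctrl, vision, order, models gives the robot as it stands.
- The arm moves only by the tool step_arm, never from a script. Its arguments are lists of equal length, an entry for each row: "fingers": the gripper's target within -1 to 1 (shut at 1, half-way at 0, fully open at -1); "linear": the shift along the tool's x, y, z in m, a list of three; "dr": the turn, a rotation vector about the tool's x, y, z in rad, a list of three. A call has 1 to 12 rows; each row is the pose to reach, as a shift and turn from the pose commanded when the call began, along the tool's axes at that moment; what a row does not reach only later rows make up. A row lasts 1/12 s, in which the tool goes at most 41.7 mm and 7.16 degrees, less where a joint would pass 70% of its speed; a pose out of reach is approached as far as the arm can. A call with a gripper value outside its range is refused whole. The fingers move at their own pace and stop on an object; "squeeze" is the grip in N (left out, the last holds). Time passes only in rows, so rows that repeat a pose let the fingers close. It gives the time, the measured TCP pose, the force and the opening at its end, in the units of the state.
- ctrl.get_state(): the state, without advancing time (a new reading comes with each control period).
- vision.get_image(name): name is "side" or "top" or "wrist"; returns a dict with "color" (384x512x3 uint8, red, green, blue), "fx", "fy", "cx", "cy" (pixels), "R" (3x3) and "t" (3): a world point X has camera coordinates R X + t. Camera axes: x right, y down, z forward; pixel columns grow to the right and rows downward; lengths in m; the calibration is good to about 2 mm. The wrist camera is an equidistant fisheye: a pixel r from the principal point sees the ray r / f radians off the axis. A picture is of the moment at which its call begins. There is no depth.
- order.hand_in(): hands the job in, once; it reports no verdict.
Trained networks look in a picture, given as the dict that the camera call returned (one of the last four; its "shot" number tells which), for a name from the list of things; names that differ only in an ending like _2 or _b are one class to them, and where a whole thing is asked for, a point or a joint stands for the part that bears it (a point fixed in the world has none). Each returns a list of dicts, best first, with "score" (0 to 1); they miss things now and then, are a little off and sometimes report something else, mostly with a low value. They report only what shows in the picture. A call takes as long as a camera call.
- models.regions_of(query, picture): "mask" (384x512 bool, what is visible of it) and "rect" ([left, top, width, height] in pixels, round what is visible of it).
The state is a dict: "time_s": time; "q": joint angles; "qd": joint speeds; "tau": joint torques, N m; "position": TCP position; "tcp_rot": TCP orientation; "contact_force": force on the tool from outside, world axes, zero at the start; "moment": the same for the moment, N m; "width": opening from 0.0 (shut) to 1.0 (fully open).
Only numpy, scipy, OpenCV 4.12 (cv2) and the standard library are available. Lean on these libraries where they do the work, as an engineer would, in place of code of your own. Each camera call takes 0.05 s, during which the arm holds its last target.

TASK

Before the duplicator tower is switched on, check its two cooling fans by hand: reach in under the open wire guard and gently turn each rotor through at least one full turn with a fingertip, to find out which one runs freely and which one drags. Then switch off the dragging fan by pushing its own red isolator paddle right over down the slope, leave the good fan's paddle on, and leave everything else on the bench as it is.

Things in the scene. Friction and masses are not known exactly. Their poses are not given: they have to be found in the camera images.
- tower: Beige steel duplicator tower, fixed, 380 deep, 372 wide, 275 mm high. Origin on the bench, below the middle between the fans; x away from the robot, towards its drive slots. The robot's side is a deck rising away from it at 28 deg, from 141 mm high (140 mm nearer than the origin) to 275 mm (113 mm beyond). The axles of its two fans pierce the deck 215 mm up, at y = +88 and -88 mm.
- guard_top (a point): Middle of the top bar of the open wire guard, 7 mm bars, 348 mm wide, fixed to the tower. It is hinged across the slope on the deck, 116 mm uphill of the axles, and rises 205 mm from there, leaning 22 deg from vertical over the fans, towards the robot. So a hand coming straight down meets it; one leaning towards the robot by about the deck's slope passes below it.
- left_axle (a point): Point where the axle of the left-hand fan (robot's left is +y) pierces the deck surface; does not turn. x straight up the slope, y across it, z out along the axle, 28 deg from vertical, leaning towards the robot. Grey hub 58 mm across, its face 8 mm below the deck surface; round opening in the deck 159 mm across, 30 mm deep: the ring between is 50 mm wide, mid radius 54 mm. Both fans look alike.
- left_paddle (a point): Middle of the tip edge of the left-hand fan's red isolator paddle as found, at on; does not move with it. Axes as left_axle. The paddle is 26 mm wide across the slope, 7 mm thick, 48 mm from hinge to tip. The hinge lies level across the slope in the deck surface, 125 mm straight down the slope from that fan's axle; the paddle starts leaning 26 deg up the slope from square to the deck.
- right_axle (a point): Point where the axle of the right-hand fan (robot's left is +y) pierces the deck surface; does not turn. x straight up the slope, y across it, z out along the axle, 28 deg from vertical, leaning towards the robot. Grey hub 58 mm across, its face 8 mm below the deck surface; round opening in the deck 159 mm across, 30 mm deep: the ring between is 50 mm wide, mid radius 54 mm. Both fans look alike.
- right_paddle (a point): Middle of the tip edge of the right-hand fan's red isolator paddle as found, at on; does not move with it. Axes as right_axle. The paddle is 26 mm wide across the slope, 7 mm thick, 48 mm from hinge to tip. The hinge lies level across the slope in the deck surface, 125 mm straight down the slope from that fan's axle; the paddle starts leaning 26 deg up the slope from square to the deck.
- rotor_1 (a joint): Angle of one of the rotors (which side is not told), rad, counter-clockwise + from outside; endless, counts over turns; starts at 0 to 1.257. Springs in 4 mm if pressed. Five black blades 72 deg apart, 3 mm thick, pitched 30 deg to the axle, tips 151 mm across, from 11 to 41 mm below the deck surface; a plate is 50 mm below it. Free fan: turns at under 0.2 N, runs on when let go. Dragging: 5 to 6 N at mid-blade, stops dead.
- rotor_2 (a joint): Angle of one of the rotors (which side is not told), rad, counter-clockwise + from outside; endless, counts over turns; starts at 0 to 1.257. Springs in 4 mm if pressed. Five black blades 72 deg apart, 3 mm thick, pitched 30 deg to the axle, tips 151 mm across, from 11 to 41 mm below the deck surface; a plate is 50 mm below it. Free fan: turns at under 0.2 N, runs on when let go. Dragging: 5 to 6 N at mid-blade, stops dead.
- dragging_fan_lever (a joint): Paddle of the fan that drags (left or right is not told; feel it), rad: 0 = on, as found, leaning 26 deg up the slope from square to the deck (nearly upright in the room); 0.9 = off, at its stop, leaning 26 deg down the slope towards the robot. It stays where it is left; 2 to 4 N on the paddle move it.
- free_fan_lever (a joint): Paddle of the fan that runs freely (left or right is not told; feel it), rad: 0 = on, as found, leaning 26 deg up the slope from square to the deck (nearly upright in the room); 0.9 = off, at its stop, leaning 26 deg down the slope towards the robot. It stays where it is left; 2 to 4 N on the paddle move it.
- disk_1: Blue 3.5-inch diskette, 94 x 90 x 3.4 mm, lying flat, loose. Origin: centre of its underside. Bystander; on the bench.
- disk_2: Blue 3.5-inch diskette, 94 x 90 x 3.4 mm, lying flat, loose. Origin: centre of its underside. Bystander; on the bench.
- disk_3: Blue 3.5-inch diskette, 94 x 90 x 3.4 mm, lying flat, loose. Origin: centre of its underside. Bystander; on the tower's flat top.
- disk_4: Blue 3.5-inch diskette, 94 x 90 x 3.4 mm, lying flat, loose. Origin: centre of its underside. Bystander; on the bench.
- hex_key: Chrome hex key, 110 x 32 mm, 8 mm thick, on the tower's flat top. Origin: middle of the long arm's underside. Bystander.
- mug: Black ceramic mug, 82 mm across, 95 mm high, on the bench. Origin: centre of its underside. Bystander.
- jacket: Cream plastic head-cleaning disk jacket, 100 x 98 x 6 mm, on the bench. Origin: centre of its underside. Bystander.

How it is judged:
On the way, in this order (a step that is already met when the one before it is completed fails the run):
1. both rotors have been turned through a full turn, either way round ((value of joint rotor_1 above 6.25 rad or value of joint rotor_1 below -5 rad) and (value of joint rotor_2 above 6.25 rad or value of joint rotor_2 below -5 rad) and value of joint each of free_fan_lever, dragging_fan_lever below 0.15 rad), for 0.1 s.
2. the paddle of the fan that drags is over at off (value of joint dragging_fan_lever above 0.75 rad), for 0.2 s.
At the end, for the whole second after the job is handed in: After a full turn of both rotors, the dragging fan's paddle is off (beyond 0.75 of its 0.9 rad), the free fan's paddle is still on (below 0.15 rad), and no bystander is more than 20 mm from where it was (value of joint dragging_fan_lever above 0.75 rad and value of joint free_fan_lever below 0.15 rad and distance of each of disk_1, disk_2, disk_3, disk_4, hex_key, mug, jacket from where it was at the start of the episode below 0.02 m); the robot touches nothing.
It fails at once if a rotor is forced: more than 40 N on it (contact force between any of rotor_2, rotor_1 and anything else above 40 N).
It fails at once if the good fan's paddle is thrown (value of joint free_fan_lever above 0.4 rad).
It fails at once if a bystander is knocked about: moved by more than 30 mm (distance of any of disk_1, disk_2, disk_3, disk_4, hex_key, mug, jacket from where it was at the start of the episode above 0.03 m).
It also fails if it takes over 70 s, if anything falls off the work surface, if the arm or the gripper's body presses on something with over 40 N, if the wrist force passes 120 N, or if a joint passes its speed limit or range.

## Working session

There is one attempt and no reset: what is moved stays moved. The work goes in short steps, Python scripts to look and compute and a tool call to move; the robot and the scene stay as the last step left them, time stands still between calls to the robot, and variables do not carry over. Pictures are saved under pics/ and viewed, and the job is handed in when it is done.

Besides the shell and the picture viewer there is one more tool, called by a JSON object that holds its "op" and its "data", one argument or row to a line. step_arm: Moves the arm, as the interface text tells. Its arguments: {"type":"object","properties":{"fingers":{"type":"array","items":{"type":"number"}},"linear":{"type":"array","items":{"type":"array","items":{"type":"number"}}},"dr":{"type":"array","items":{"type":"array","items":{"type":"number"}}},"squeeze":{"type":"number"}},"required":["fingers","linear","dr"]}

```bash
ls; mkdir -p pics; python3 - <<'E'
from bench import ctrl, vision
import cv2,numpy as np
print(ctrl.get_state())
for n in ["side","top","wrist"]:
    p=vision.get_image(n); cv2.imwrite(f"pics/{n}0.png",p["color"][:,:,::-1]); print(n,p["fx"],p["fy"],p["cx"],p["cy"],p["R"],p["t"],p["shot"])
E
```

```text
pics
{'time_s': 0.0, 'q': array([ 1.17300284e+00,  4.23829317e-01,  1.63070886e+00, -3.30879449e-05,
        1.08856814e+00, -1.89821609e-02]), 'qd': array([ 6.22995777e-05, -2.54690849e-03, -2.33981117e-03,  9.40330918e-04,
        1.10324669e-04, -6.59087633e-04]), 'tau': array([ 1.87336758e-03, -5.44636846e+01, -2.73662138e+01,  6.44563045e-02,
        2.29376979e-02, -1.33212179e-04]), 'position': array([0.2309063 , 0.5802194 , 0.24690144]), 'tcp_rot': array([-1.42240615e-04,  1.88267620e-01,  9.82117473e-01, -7.43487798e-04]), 'contact_force': array([0.16472348, 0.11137091, 1.40058764]), 'moment': array([ 0.00556859, -0.01723638,  0.0276241 ]), 'width': 1.0005979763650175}
side 354.78915953960535 354.78915953960535 259.4499099658878 190.56550474506557 [[ 0.84760257 -0.53028408  0.0192011 ]
 [-0.34046449 -0.5712386  -0.74684027]
 [ 0.40700592  0.62648643 -0.66472621]] [-0.44968802  0.38017804  1.14669295] 1
top 363.7991283368514 363.7991283368514 253.370489102535 186.27088780150308 [[-9.43738272e-04 -9.99998247e-01  1.61706211e-03]
 [-9.86935508e-01  6.70877980e-04 -1.61114409e-01]
 [ 1.61113042e-01 -1.74798585e-03 -9.86934411e-01]] [-0.00433673  0.54552676  1.39931763] 2
wrist 297.3186396354542 297.3186396354542 256.8918095796974 195.8650856529437 [[ 0.36984976  0.9290909  -0.00111667]
 [ 0.88638263 -0.35248785  0.30013022]
 [ 0.27845465 -0.11199289 -0.95389759]] [-0.62419867 -0.03536303  0.39214627] 3
```

View pics/side0.png

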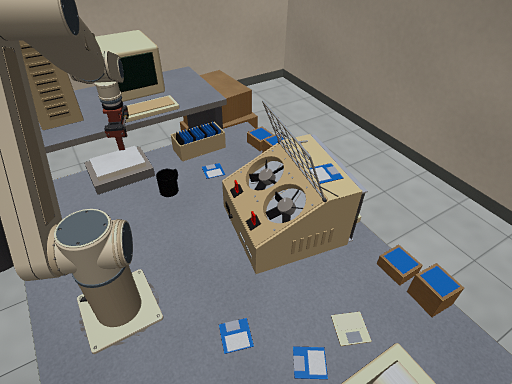

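View pics/top0.png

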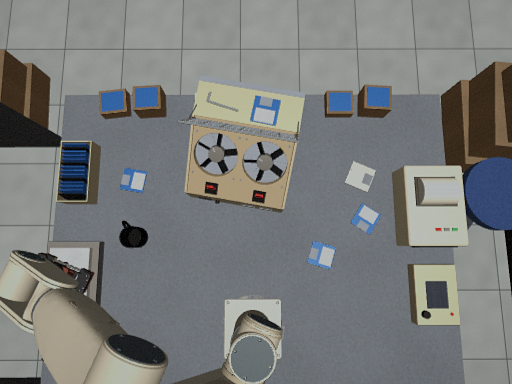

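View pics/wrist0.png

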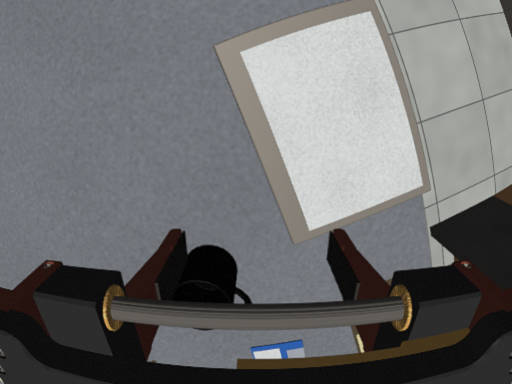

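```bash
python3 - <<'E'
import cv2
a=cv2.imread("pics/top0.png")[70:220,175:315]; cv2.imwrite("pics/topc.png",cv2.resize(a,None,fx=4,fy=4,interpolation=cv2.INTER_CUBIC))
a=cv2.imread("pics/side0.png")[90:280,210:370]; cv2.imwrite("pics/sidec.png",cv2.resize(a,None,fx=3.1,fy=3.1,interpolation=cv2.INTER_CUBIC))
E
```

```text
(no output)
```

View pics/topc.png

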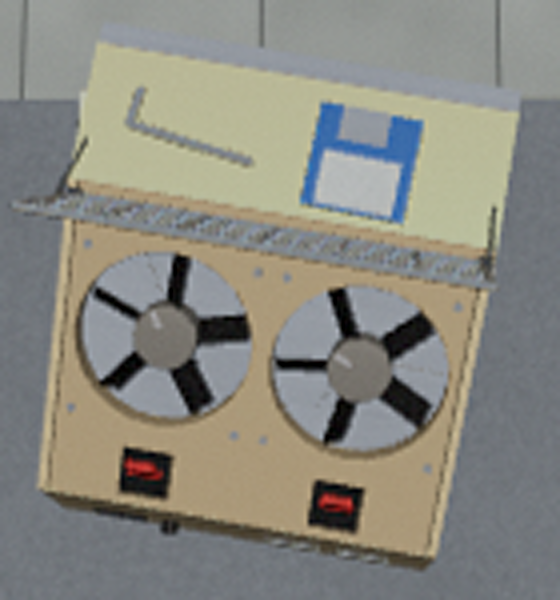

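View pics/sidec.png

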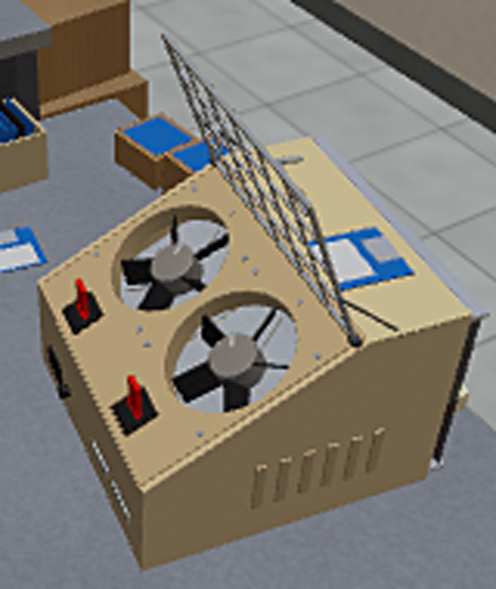

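```bash
cat > h.py <<'E'
import numpy as np, cv2
from scipy.spatial.transform import Rotation as Ro
from scipy.optimize import least_squares
a=np.radians(28); U=np.array([np.cos(a),0,np.sin(a)]); V=np.array([0,1.,0]); N=np.array([-np.sin(a),0,np.cos(a)])
AX={'L':np.array([0,.088,.215]),'R':np.array([0,-.088,.215])}
def deck(s,u,v,n): return AX[s]+u*U+v*V+n*N
def T(p): 
    x,y,w=p; M=Ro.from_euler('z',w).as_matrix()
    return lambda X: (M@np.asarray(X).T).T+np.array([x,y,0])
CAM={'side':(354.789,259.45,190.566,np.array([[0.84760257,-0.53028408,0.0192011],[-0.34046449,-0.5712386,-0.74684027],[0.40700592,0.62648643,-0.66472621]]),np.array([-0.44968802,0.38017804,1.14669295])),
'top':(363.799,253.370,186.271,np.array([[-9.43738272e-04,-9.99998247e-01,1.61706211e-03],[-9.86935508e-01,6.70877980e-04,-1.61114409e-01],[1.61113042e-01,-1.74798585e-03,-9.86934411e-01]]),np.array([-0.00433673,0.54552676,1.39931763]))}
def proj(c,X):
    f,cx,cy,R,t=CAM[c]; Y=(R@np.atleast_2d(X).T).T+t
    return np.c_[f*Y[:,0]/Y[:,2]+cx,f*Y[:,1]/Y[:,2]+cy]
E
cat > fit.py <<'E'
from h import *
tc=lambda x,y:(np.array([x,y])+.5)/4-.5+[175,70]
sc=lambda x,y:(np.array([x,y])+.5)/3.1-.5+[210,90]
tip=lambda s:deck(s,-.125+.048*np.sin(np.radians(26)),0,.048*np.cos(np.radians(26)))
obs=[('top',deck('L',0,0,-.008),tc(166,336)),('top',deck('R',0,0,-.008),tc(359,367)),
('side',deck('L',0,0,-.008),sc(176,264)),('side',deck('R',0,0,-.008),sc(235,359)),
('top',[-.140,.186,.1406],tc(43,489)),('top',[-.140,-.186,.1406],tc(433,554)),
('side',[-.140,.186,.1406],sc(39,283)),('side',[-.140,-.186,.1406],sc(143,489)),
('side',[-.140,-.186,0],sc(146,568)),('side',tip('R'),sc(134,378)),('side',tip('L'),sc(82,281))]
def res(p):
    f=T(p); return np.concatenate([proj(c,f(X))[0]-o for c,X,o in obs])
r=least_squares(res,[.75,0,-.1],loss='soft_l1')
print(r.x,np.degrees(r.x[2])); print(res(r.x).reshape(-1,2).round(1))
np.save('p.npy',r.x)
f=T(r.x)
for s in 'LR': print(s,f(AX[s]),f(tip(s)))
E
python3 fit.py
```

```text
[ 0.61626847  0.04402276 -0.17657993] -10.11728497589154
[[-0.5  0.4]
 [-0.1  1.1]
 [-0.7 -1.5]
 [-0.1 -2.2]
 [-1.5 -0.6]
 [ 0.5  0.8]
 [ 0.4 -1. ]
 [ 1.1  0.8]
 [-0.5  0.6]
 [ 1.3  0.8]
 [ 0.8  0.6]]
L [0.63172688 0.13065438 0.215     ] [0.52142551 0.15033638 0.20428681]
R [ 0.60081006 -0.04260886  0.215     ] [ 0.49050869 -0.02292686  0.20428681]
```

```bash
cat > ov.py <<'E'
from h import *
p=np.load('p.npy'); f=T(p)
def draw(c,src,out,x0,x1,y0,y1,k):
    im=cv2.imread(src)[y0:y1,x0:x1]; im=cv2.resize(im,None,fx=k,fy=k,interpolation=cv2.INTER_CUBIC)
    t=np.linspace(0,2*np.pi,73)
    def pl(P,col):
        q=(proj(c,f(np.array(P)))-[x0,y0]+.5)*k-.5
        cv2.polylines(im,[np.round(q).astype(int)],False,col,1)
    for s in 'LR':
        pl([deck(s,.0795*np.cos(b),.0795*np.sin(b),0) for b in t],(0,255,0))
        pl([deck(s,.029*np.cos(b),.029*np.sin(b),-.008) for b in t],(255,0,255))
        S=np.sin(np.radians(26))*.048;C=np.cos(np.radians(26))*.048
        pl([deck(s,-.125+w*S,v,w*C) for v,w in((-.013,0),(-.013,1),(.013,1),(.013,0),(-.013,0))],(255,255,0))
    g=.116; h=[f_ for f_ in (-.174,.174)]
    b=.116*U+[0,0,.215]; tp=b+.205*np.array([-np.sin(np.radians(22)),0,np.cos(np.radians(22))])
    pl([b+[0,-.174,0],tp+[0,-.174,0],tp+[0,.174,0],b+[0,.174,0]],(0,0,255))
    pl([[-.14,-.186,.141],[-.14,.186,.141],[.113,.186,.275],[.113,-.186,.275],[-.14,-.186,.141]],(255,0,0))
    cv2.imwrite(out,im)
if __name__=="__main__":
    draw('top','pics/top0.png','pics/ovt.png',175,315,70,220,4)
    draw('side','pics/side0.png','pics/ovs.png',210,370,90,280,3.1)
E
python3 ov.py
```

```text
(no output)
```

View pics/ovt.png

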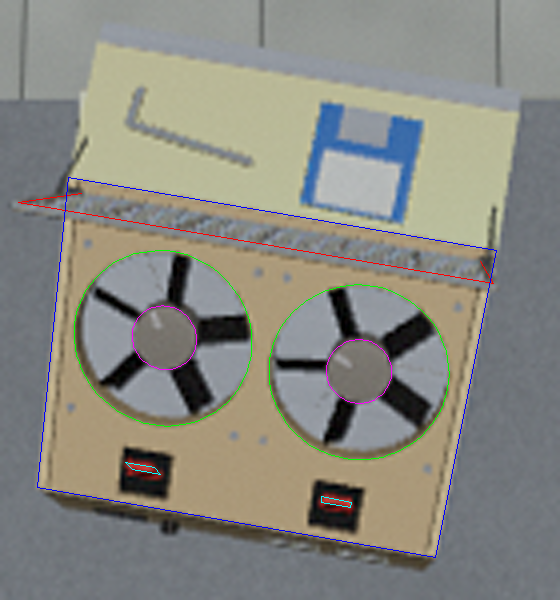

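View pics/ovs.png

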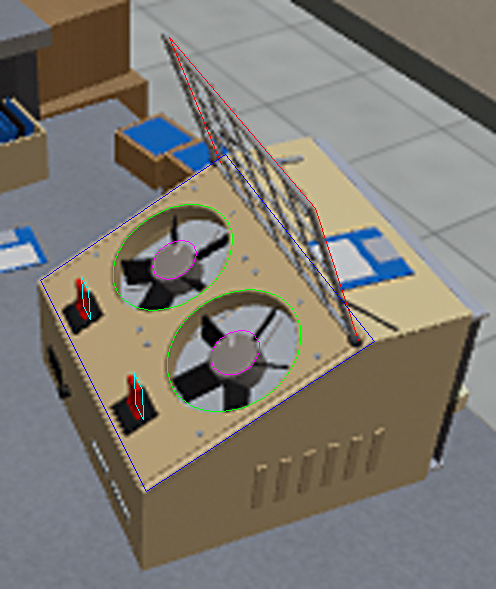

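```bash
cat >> h.py <<'E'
Rt=lambda q: Ro.from_quat([q[1],q[2],q[3],q[0]])
def goal(s,u,v,n,flip):
    "tip at deck coords -> TCP pose (world)"
    p=np.load('p.npy'); M=Ro.from_euler('z',p[2]).as_matrix()
    k=1 if flip else -1
    R=M@np.c_[k*U,-k*V,-N]
    tip=T(p)(deck(s,u,v,n)); return tip-.025*R[:,2],Ro.from_matrix(R)
def tocoord(st,s):
    "tip in deck coords"
    p=np.load('p.npy'); R=Rt(st['tcp_rot']); tip=st['position']+R.as_matrix()[:,2]*.025
    M=Ro.from_euler('z',p[2]).as_matrix(); d=M.T@(tip-[p[0],p[1],0])-AX[s]
    return np.array([d@U,d@V,d@N])
E
python3 - <<'E'
from h import *
from bench import ctrl,vision
st=ctrl.get_state(); R=Rt(st['tcp_rot'])
p=vision.get_image('wrist'); c=-p['R'].T@p['t']; print('cam in tool',R.inv().apply(c-st['position']), 'cam axes in tool',(p['R']@R.as_matrix()).round(2))
for fl in (0,1):
    P,G=goal('L',-.054,0,.12,fl); d=R.inv()*G
    print(fl,P,R.inv().apply(P-st['position']).round(3),d.as_rotvec().round(3),d.magnitude())
# rectify fans at n=-.026
for s in 'LR':
    f=T(np.load('p.npy')); k=4; r=np.arange(-90,91,.5)/1000
    uu,vv=np.meshgrid(r[::-1],r[::-1],indexing='ij')
    X=f(AX[s]+uu[...,None]*U+vv[...,None]*V-.020*N).reshape(-1,3) if 0 else (lambda Y:(f(Y.reshape(-1,3))))(AX[s]+uu[...,None]*U+vv[...,None]*V-.026*N)
    q=proj('top',X).astype(np.float32).reshape(uu.shape+(2,))
    im=cv2.remap(cv2.imread('pics/top0.png'),q[...,0],q[...,1],cv2.INTER_CUBIC); cv2.imwrite(f'pics/rect{s}.png',im)
    g=im.sum(2); th=np.arctan2(vv,uu); rr=np.hypot(uu,vv); m=(rr>.045)&(rr<.065)
    b=np.degrees(th[m])//6; print(s,[(int(k*6),int(g[m][b==k].mean())) for k in np.unique(b)])
cv2.imwrite('pics/rect.png',np.hstack([cv2.imread('pics/rectL.png'),cv2.imread('pics/rectR.png')]))
E
```

```text
cam in tool [ 8.38903839e-02 -8.99753092e-05 -1.36990668e-01] cam axes in tool [[-0.    1.   -0.  ]
 [-0.95 -0.   -0.3 ]
 [-0.3   0.    0.95]]
0 [0.51777426 0.15098791 0.31767594] [-0.425 -0.293 -0.07 ] [-0.051 -0.487 -0.198] 0.5282342774653005
1 [0.51777426 0.15098791 0.31767594] [-0.425 -0.293 -0.07 ] [-0.713  0.074  2.857] 2.945699987430848
L [(-180, 455), (-174, 460), (-168, 412), (-162, 114), (-156, 45), (-150, 68), (-144, 52), (-138, 240), (-132, 456), (-126, 453), (-120, 451), (-114, 451), (-108, 453), (-102, 452), (-96, 439), (-90, 191), (-84, 52), (-78, 67), (-72, 52), (-66, 282), (-60, 465), (-54, 463), (-48, 462), (-42, 463), (-36, 460), (-30, 460), (-24, 465), (-18, 438), (-12, 140), (-6, 29), (0, 154), (6, 455), (12, 456), (18, 438), (24, 460), (30, 463), (36, 465), (42, 465), (48, 466), (54, 472), (60, 333), (66, 28), (72, 305), (78, 472), (84, 460), (90, 459), (96, 464), (102, 464), (108, 462), (114, 462), (120, 465), (126, 411), (132, 83), (138, 19), (144, 117), (150, 431), (156, 463), (162, 457), (168, 458), (174, 457), (180, 456)]
R [(-180, 435), (-174, 457), (-168, 453), (-162, 451), (-156, 451), (-150, 449), (-144, 456), (-138, 414), (-132, 135), (-126, 61), (-120, 66), (-114, 61), (-108, 282), (-102, 450), (-96, 457), (-90, 458), (-84, 446), (-78, 456), (-72, 461), (-66, 437), (-60, 178), (-54, 54), (-48, 61), (-42, 48), (-36, 303), (-30, 465), (-24, 463), (-18, 459), (-12, 460), (-6, 460), (0, 459), (6, 462), (12, 427), (18, 120), (24, 21), (30, 178), (36, 471), (42, 468), (48, 467), (54, 465), (60, 464), (66, 463), (72, 461), (78, 462), (84, 456), (90, 249), (96, 29), (102, 344), (108, 469), (114, 464), (120, 461), (126, 458), (132, 457), (138, 453), (144, 460), (150, 465), (156, 367), (162, 44), (168, 29), (174, 129), (180, 303)]
```

View pics/rect.png

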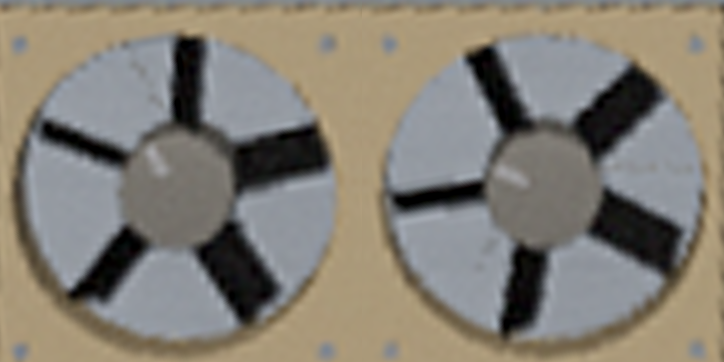

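{"op": "step_arm", "data": {
  "fingers": [1, 1, 1, 1, 1, 1, 1, 1, 1, 1, 1, 1],
  "linear": [
    [-0.015, -0.01, -0.01],
    [-0.04, -0.028, -0.025],
    [-0.072, -0.05, -0.04],
    [-0.104, -0.072, -0.055],
    [-0.136, -0.094, -0.07],
    [-0.17, -0.117, -0.08],
    [-0.204, -0.14, -0.085],
    [-0.238, -0.163, -0.09],
    [-0.272, -0.187, -0.09],
    [-0.306, -0.21, -0.09],
    [-0.335, -0.23, -0.09],
    [-0.355, -0.245, -0.09]
  ],
  "dr": [
    [0, 0, 0],
    [-0.005, -0.04, -0.016],
    [-0.01, -0.08, -0.033],
    [-0.015, -0.12, -0.05],
    [-0.02, -0.16, -0.066],
    [-0.025, -0.2, -0.083],
    [-0.03, -0.24, -0.1],
    [-0.034, -0.28, -0.115],
    [-0.038, -0.32, -0.13],
    [-0.042, -0.36, -0.148],
    [-0.046, -0.41, -0.166],
    [-0.05, -0.45, -0.182]
  ],
  "squeeze": 10
}}

```text
time_s: 1.2
position: [0.4712, 0.2193, 0.3378]
tcp_rot: [0.225, 0.094, 0.97, -0.018]
contact_force: [-0.4, 0.9, 0.0]
width: 0.132
```

```bash
cat > nxt.py <<'E'
import sys
from h import *
from bench import ctrl
st=ctrl.get_state(); s=sys.argv[1]; u,v,n=map(float,sys.argv[2:5]); R=Rt(st['tcp_rot'])
P,G=goal(s,u,v,n,0); d=R.inv()*G
print('t',round(st['time_s'],2),'coord',tocoord(st,s).round(4),'F',st['contact_force'].round(1),'w',round(st['width'],2),'q',st['q'].round(2))
print('lin',R.inv().apply(P-st['position']).round(4),'dr',d.as_rotvec().round(3))
E
python3 nxt.py L -.0535 .0075 .1
```

```text
t 1.2 coord [-0.0964  0.0591  0.165 ] F [-0.4  0.9  0. ] w 0.13 q [ 0.58  0.04  1.99 -0.42  0.82 -0.55]
lin [-0.0452 -0.0508  0.0635] dr [-0.001 -0.034 -0.017]
```

{"op": "step_arm", "data": {
  "fingers": [1, 1, 1, 1, 1, 1],
  "linear": [
    [-0.015, -0.017, 0.02],
    [-0.03, -0.034, 0.04],
    [-0.043, -0.049, 0.06],
    [-0.045, -0.051, 0.063],
    [-0.045, -0.051, 0.063],
    [-0.045, -0.051, 0.063]
  ],
  "dr": [
    [0, -0.01, -0.005],
    [0, -0.02, -0.01],
    [-0.001, -0.034, -0.017],
    [-0.001, -0.034, -0.017],
    [-0.001, -0.034, -0.017],
    [-0.001, -0.034, -0.017]
  ]
}}

```text
time_s: 1.7
position: [0.5272, 0.1592, 0.3004]
tcp_rot: [0.24, 0.086, 0.967, -0.021]
contact_force: [0.8, 0.2, -0.5]
width: 0.006
```

```bash
python3 nxt.py L -.0535 .0075 .03; python3 - <<'E'
from bench import vision
import cv2,numpy as np
for n in ['side','wrist','top']:
    cv2.imwrite(f'pics/{n}1.png',vision.get_image(n)['color'][:,:,::-1])
E
```

```text
t 1.7 coord [-0.0552  0.0098  0.101 ] F [ 0.8  0.2 -0.5] w 0.01 q [ 0.4   0.11  2.01 -0.43  0.65 -0.69]
lin [-0.0019 -0.0023  0.071 ] dr [ 0.001 -0.003 -0.001]
```

View pics/side1.png

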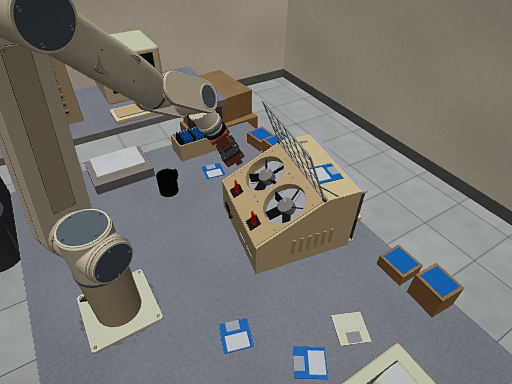

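View pics/wrist1.png

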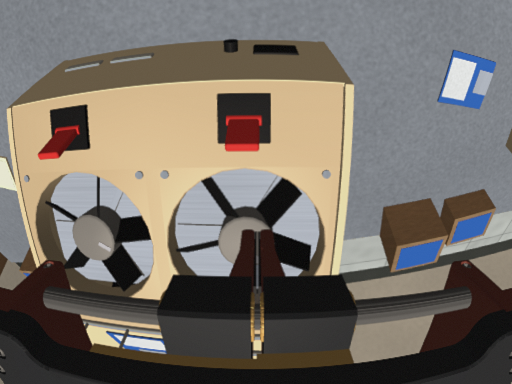

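```bash
cat > wov.py <<'E'
import sys
from h import *
from bench import vision
w=vision.get_image('wrist'); im=w['color'][:,:,::-1].copy()
f=T(np.load('p.npy'))
def pj(X):
    Y=(w['R']@np.atleast_2d(X).T).T+w['t']; r=np.hypot(Y[:,0],Y[:,1]); th=np.arctan2(r,Y[:,2])
    return np.c_[w['fx']*th*Y[:,0]/r+w['cx'],w['fy']*th*Y[:,1]/r+w['cy']]
t=np.linspace(0,2*np.pi,73)
im=cv2.resize(im,None,fx=1.5,fy=1.5)
def pl(P,c): cv2.polylines(im,[np.round(pj(f(np.array(P)))*1.5).astype(int)],False,c,1)
for s in 'LR':
    pl([deck(s,.0795*np.cos(b),.0795*np.sin(b),0) for b in t],(0,255,0))
    pl([deck(s,.029*np.cos(b),.029*np.sin(b),-.008) for b in t],(255,0,255))
    S=np.sin(np.radians(26))*.048;C=np.cos(np.radians(26))*.048
    pl([deck(s,-.125+q*S,v,q*C) for v,q in((-.013,0),(-.013,1),(.013,1),(.013,0),(-.013,0))],(255,255,0))
cv2.imwrite(sys.argv[1],im)
E
python3 wov.py pics/wov1.png
```

```text
(no output)
```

View pics/wov1.png

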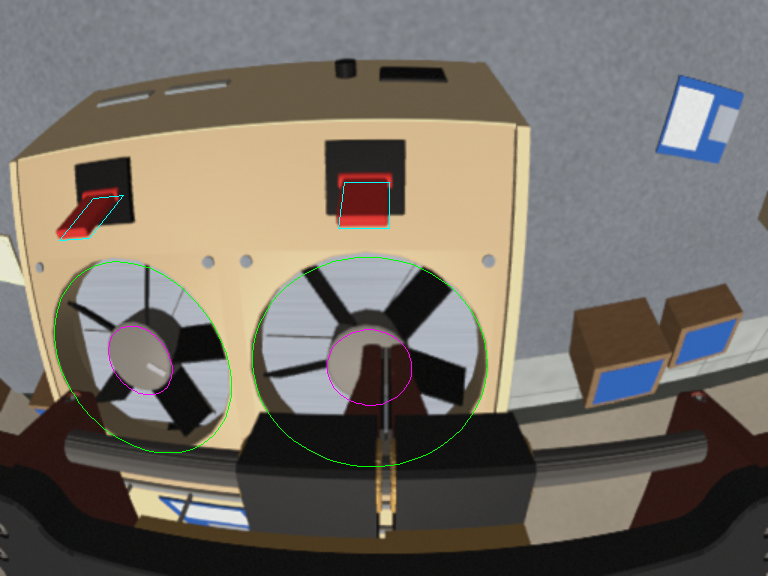

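{"op": "step_arm", "data": {
  "fingers": [1, 1, 1, 1, 1, 1],
  "linear": [
    [-0.001, -0.001, 0.02],
    [-0.001, -0.002, 0.045],
    [-0.001, -0.002, 0.065],
    [-0.001, -0.002, 0.08],
    [-0.001, -0.002, 0.085],
    [-0.001, -0.002, 0.085]
  ],
  "dr": [
    [0, 0, 0],
    [0, 0, 0],
    [0, 0, 0],
    [0, 0, 0],
    [0, 0, 0],
    [0, 0, 0]
  ]
}}

```text
time_s: 2.4
position: [0.5668, 0.1504, 0.2247]
tcp_rot: [0.239, 0.085, 0.967, -0.021]
contact_force: [-0.1, 0.6, 0.1]
width: 0.01
```

```bash
python3 nxt.py L -.0535 .0075 -.024;python3 wov.py pics/wov2.png
```

```text
t 2.4 coord [-0.0551  0.008   0.0152] F [-0.1  0.6  0.1] w 0.01 q [ 0.35  0.28  2.01 -0.53  0.48 -0.62]
lin [-0.0016 -0.0005  0.0392] dr [ 0.001 -0.004  0.001]
```

View pics/wov2.png

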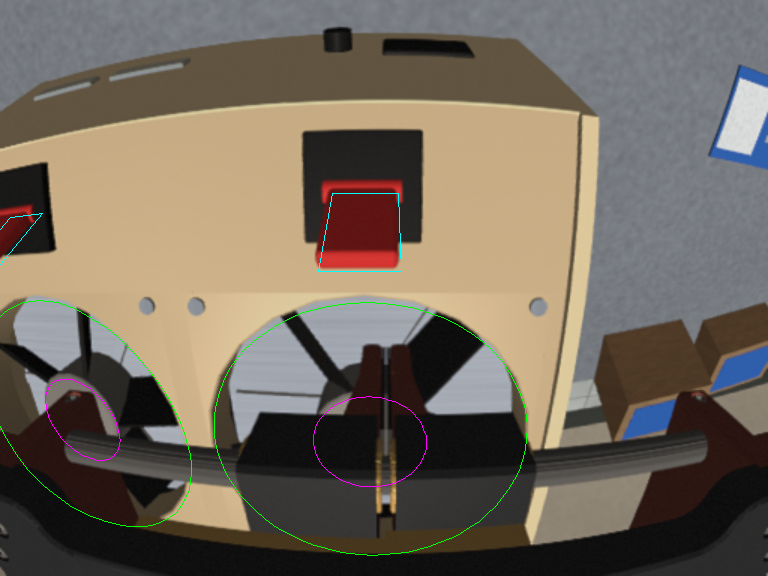

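{"op": "step_arm", "data": {
  "fingers": [1, 1, 1, 1, 1, 1],
  "linear": [
    [-0.0, -0.003, 0.01],
    [0, -0.003, 0.02],
    [0, -0.003, 0.03],
    [0, -0.003, 0.036],
    [0, -0.003, 0.039],
    [0, -0.003, 0.039]
  ],
  "dr": [
    [0, 0, 0],
    [0, 0, 0],
    [0, 0, 0],
    [0, 0, 0],
    [0, 0, 0],
    [0, 0, 0]
  ]
}}

```text
time_s: 2.95
position: [0.5844, 0.1437, 0.1901]
tcp_rot: [0.239, 0.086, 0.967, -0.021]
contact_force: [-0.7, 0.4, -0.7]
width: 0.005
```

```bash
python3 nxt.py L -.0535 .0075 -.024;python3 wov.py pics/wov3.png
```

```text
t 2.95 coord [-0.0549  0.0045 -0.0241] F [-0.7  0.4 -0.7] w 0.0 q [ 0.33  0.36  2.   -0.59  0.42 -0.57]
lin [-0.0013  0.003  -0.0001] dr [ 0.    -0.004 -0.   ]
```

View pics/wov3.png

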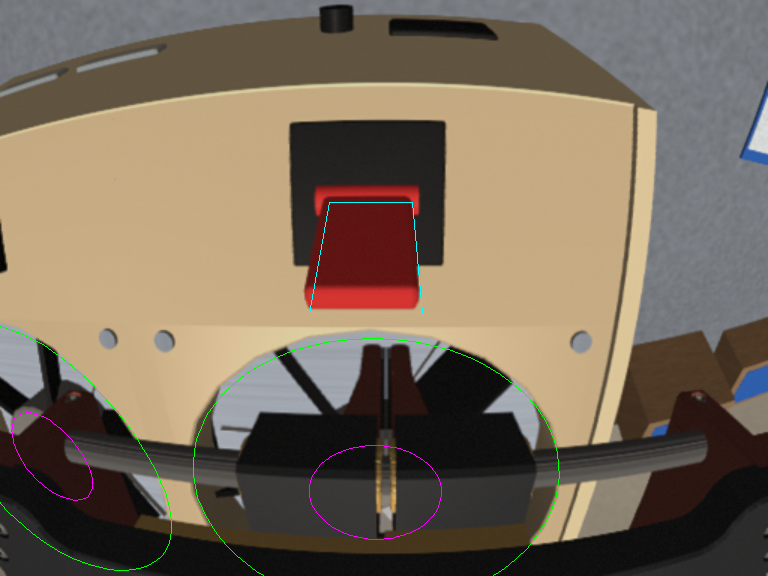

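```bash
python3 - <<'E'
import numpy as np
def tab(t0,k,n=12,r=.054):
    t=np.radians(t0+k*np.arange(1,n+1)); o=np.radians(t0)
    return [[round(float(-r*(np.cos(x)-np.cos(o))),3),round(float(r*(np.sin(x)-np.sin(o))),3),0] for x in t]
for t0 in (174,294,54): print(t0,tab(t0,10))
E
```

```text
174 [[0.0, -0.009, 0], [-0.001, -0.019, 0], [-0.004, -0.028, 0], [-0.009, -0.036, 0], [-0.015, -0.043, 0], [-0.022, -0.049, 0], [-0.03, -0.054, 0], [-0.039, -0.058, 0], [-0.048, -0.059, 0], [-0.057, -0.06, 0], [-0.067, -0.058, 0], [-0.076, -0.055, 0]]
294 [[-0.008, 0.005, 0], [-0.016, 0.01, 0], [-0.022, 0.018, 0], [-0.027, 0.026, 0], [-0.03, 0.034, 0], [-0.032, 0.044, 0], [-0.032, 0.053, 0], [-0.03, 0.062, 0], [-0.027, 0.071, 0], [-0.023, 0.08, 0], [-0.017, 0.087, 0], [-0.01, 0.093, 0]]
54 [[0.008, 0.005, 0], [0.017, 0.008, 0], [0.026, 0.01, 0], [0.036, 0.01, 0], [0.045, 0.009, 0], [0.054, 0.006, 0], [0.062, 0.001, 0], [0.069, -0.005, 0], [0.075, -0.012, 0], [0.08, -0.02, 0], [0.084, -0.029, 0], [0.085, -0.038, 0]]
```

First arc only part-way, to feel the contact.

{"op": "step_arm", "data": {
  "fingers": [1, 1, 1, 1, 1, 1],
  "linear": [
    [0, -0.009, 0],
    [-0.001, -0.019, 0],
    [-0.004, -0.028, 0],
    [-0.009, -0.036, 0],
    [-0.015, -0.043, 0],
    [-0.022, -0.049, 0]
  ],
  "dr": [
    [0, 0, 0],
    [0, 0, 0],
    [0, 0, 0],
    [0, 0, 0],
    [0, 0, 0],
    [0, 0, 0]
  ]
}}

```text
time_s: 3.5
position: [0.5947, 0.0912, 0.2017]
tcp_rot: [0.24, 0.086, 0.967, -0.021]
contact_force: [0.5, -0.6, 0.5]
width: 0.007
```

```bash
python3 nxt.py L -.0285 -.0475 -.024;python3 wov.py pics/wov4.png
```

```text
t 3.5 coord [-0.0324 -0.0453 -0.0228] F [ 0.5 -0.6  0.5] w 0.01 q [ 0.22  0.33  2.01 -0.49  0.39 -0.77]
lin [-0.0038 -0.0022  0.0012] dr [ 0.001 -0.002 -0.   ]
```

View pics/wov4.png

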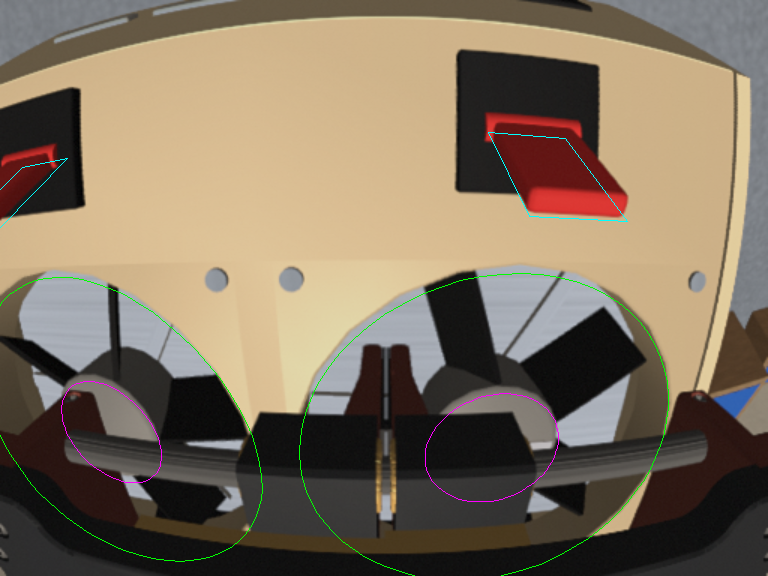

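```bash
python3 - <<'E'
import numpy as np
def tab(t0,k,n=12,r=.054):
    t=np.radians(t0+k*np.arange(1,n+1)); o=np.radians(t0)
    return [[round(float(-r*(np.cos(x)-np.cos(o))),3),round(float(r*(np.sin(x)-np.sin(o))),3),0] for x in t]
for t0 in (234,354,114): print(t0,tab(t0,10))
E
python3 wov.py pics/wov5.png
```

```text
234 [[-0.008, -0.005, 0], [-0.017, -0.008, 0], [-0.026, -0.01, 0], [-0.036, -0.01, 0], [-0.045, -0.009, 0], [-0.054, -0.006, 0], [-0.062, -0.001, 0], [-0.069, 0.005, 0], [-0.075, 0.012, 0], [-0.08, 0.02, 0], [-0.084, 0.029, 0], [-0.085, 0.038, 0]]
354 [[-0.0, 0.009, 0], [0.001, 0.019, 0], [0.004, 0.028, 0], [0.009, 0.036, 0], [0.015, 0.043, 0], [0.022, 0.049, 0], [0.03, 0.054, 0], [0.039, 0.058, 0], [0.048, 0.059, 0], [0.057, 0.06, 0], [0.067, 0.058, 0], [0.076, 0.055, 0]]
114 [[0.008, -0.005, 0], [0.016, -0.01, 0], [0.022, -0.018, 0], [0.027, -0.026, 0], [0.03, -0.034, 0], [0.032, -0.044, 0], [0.032, -0.053, 0], [0.03, -0.062, 0], [0.027, -0.071, 0], [0.023, -0.08, 0], [0.017, -0.087, 0], [0.01, -0.093, 0]]
```

View pics/wov5.png

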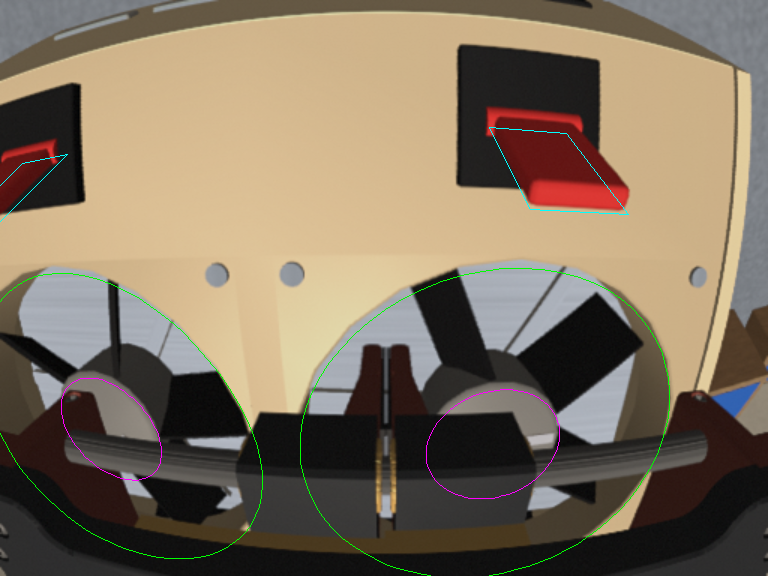

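{"op": "step_arm", "data": {
  "fingers": [1, 1, 1, 1, 1, 1, 1, 1, 1, 1, 1, 1],
  "linear": [
    [-0.008, -0.005, 0],
    [-0.017, -0.008, 0],
    [-0.026, -0.01, 0],
    [-0.036, -0.01, 0],
    [-0.045, -0.009, 0],
    [-0.054, -0.006, 0],
    [-0.062, -0.001, 0],
    [-0.069, 0.005, 0],
    [-0.075, 0.012, 0],
    [-0.08, 0.02, 0],
    [-0.084, 0.029, 0],
    [-0.085, 0.038, 0]
  ],
  "dr": [
    [0, 0, 0],
    [0, 0, 0],
    [0, 0, 0],
    [0, 0, 0],
    [0, 0, 0],
    [0, 0, 0],
    [0, 0, 0],
    [0, 0, 0],
    [0, 0, 0],
    [0, 0, 0],
    [0, 0, 0],
    [0, 0, 0]
  ]
}}

```text
time_s: 4.6
position: [0.6764, 0.1175, 0.2414]
tcp_rot: [0.24, 0.085, 0.967, -0.021]
contact_force: [0.8, -0.4, -0.4]
width: 0.009
```

```bash
python3 nxt.py L .052 -.0068 -.024;python3 wov.py pics/wov6.png; python3 - <<'E'
from bench import vision
import cv2
im=vision.get_image('side')['color'][90:280,210:370,::-1]; cv2.imwrite('pics/side6.png',cv2.resize(im,None,fx=3,fy=3))
E
```

```text
t 4.6 coord [ 0.0533 -0.005  -0.0234] F [ 0.8 -0.4 -0.4] w 0.01 q [ 0.23  0.38  1.8  -0.37  0.54 -0.89]
lin [ 0.0013 -0.0018  0.0006] dr [ 0.001 -0.002 -0.   ]
```

View pics/side6.png

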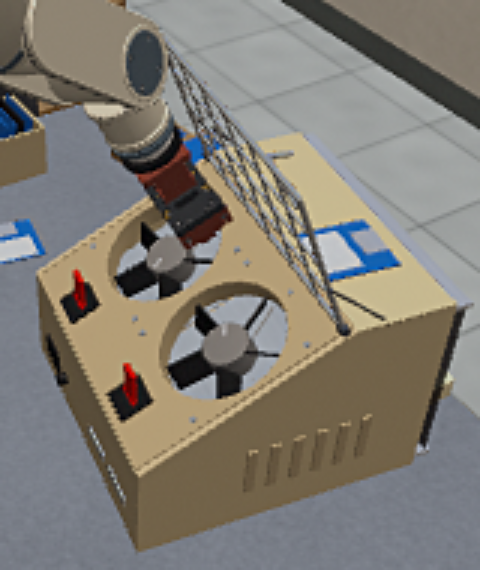

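View pics/wov6.png

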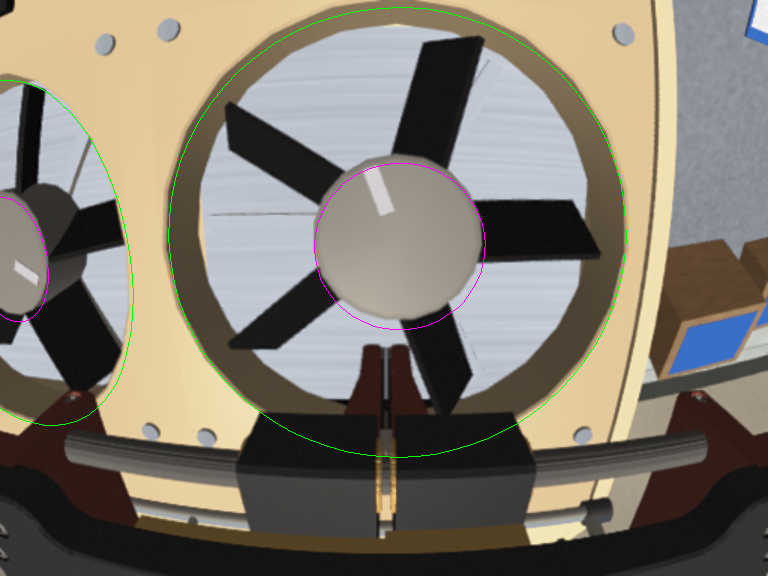

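{"op": "step_arm", "data": {
  "fingers": [1, 1, 1, 1, 1, 1, 1, 1, 1, 1, 1, 1],
  "linear": [
    [0.001, 0.009, 0],
    [0.002, 0.019, 0],
    [0.005, 0.028, 0],
    [0.01, 0.036, 0],
    [0.016, 0.043, 0],
    [0.023, 0.049, 0],
    [0.031, 0.054, 0],
    [0.04, 0.058, 0],
    [0.049, 0.059, 0],
    [0.058, 0.06, 0],
    [0.068, 0.058, 0],
    [0.077, 0.055, 0]
  ],
  "dr": [
    [0, 0, 0],
    [0, 0, 0],
    [0, 0, 0],
    [0, 0, 0],
    [0, 0, 0],
    [0, 0, 0],
    [0, 0, 0],
    [0, 0, 0],
    [0, 0, 0],
    [0, 0, 0],
    [0, 0, 0],
    [0, 0, 0]
  ]
}}

```text
time_s: 5.7
position: [0.6172, 0.1829, 0.2046]
tcp_rot: [0.24, 0.085, 0.967, -0.021]
contact_force: [0.5, -0.5, 0.3]
width: 0.002
```

```bash
python3 nxt.py L -.0245 .049 -.024;python3 wov.py pics/wov7.png; python3 wov.py pics/wov8.png
```

```text
t 5.7 coord [-0.0257  0.0489 -0.0232] F [ 0.5 -0.5  0.3] w 0.0 q [ 0.38  0.39  1.9  -0.54  0.49 -0.58]
lin [-0.0011  0.0001  0.0008] dr [ 0.001 -0.003  0.   ]
```

View pics/wov7.png

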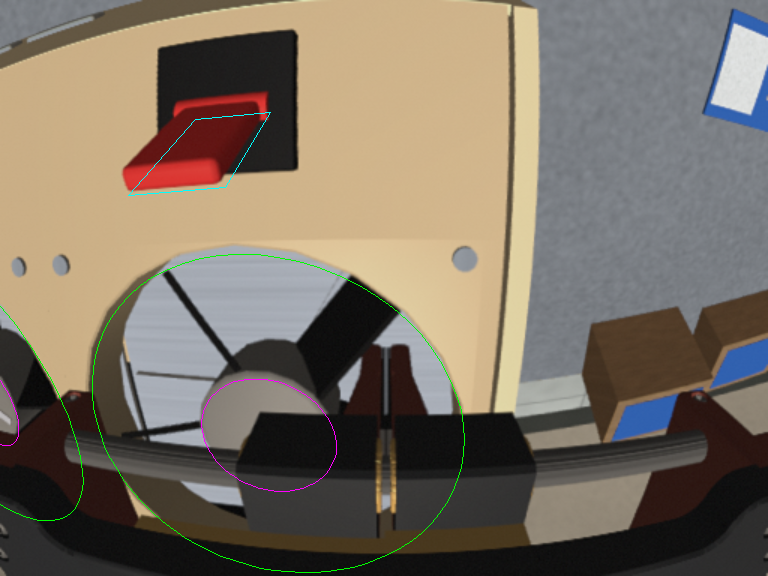

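View pics/wov8.png

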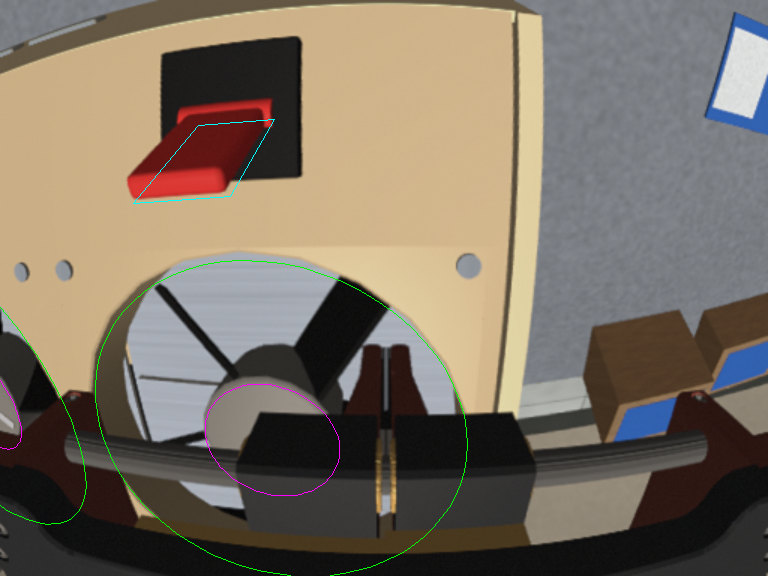

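{"op": "step_arm", "data": {
  "fingers": [1, 1, 1, 1, 1, 1, 1, 1, 1, 1, 1, 1],
  "linear": [
    [0.008, -0.005, 0],
    [0.016, -0.01, 0],
    [0.022, -0.018, 0],
    [0.027, -0.026, 0],
    [0.03, -0.034, 0],
    [0.032, -0.044, 0],
    [0.032, -0.053, 0],
    [0.03, -0.062, 0],
    [0.027, -0.071, 0],
    [0.023, -0.08, 0],
    [0.017, -0.087, 0],
    [0.01, -0.093, 0]
  ],
  "dr": [
    [0, 0, 0],
    [0, 0, 0],
    [0, 0, 0],
    [0, 0, 0],
    [0, 0, 0],
    [0, 0, 0],
    [0, 0, 0],
    [0, 0, 0],
    [0, 0, 0],
    [0, 0, 0],
    [0, 0, 0],
    [0, 0, 0]
  ]
}}

```text
time_s: 6.8
position: [0.5933, 0.0912, 0.2006]
tcp_rot: [0.24, 0.086, 0.967, -0.021]
contact_force: [-0.0, 0.8, 0.7]
width: 0.006
```

{"op": "step_arm", "data": {
  "fingers": [1, 1, 1, 1, 1, 1],
  "linear": [
    [-0.008, -0.005, 0],
    [-0.017, -0.008, 0],
    [-0.026, -0.01, 0],
    [-0.036, -0.01, 0],
    [-0.045, -0.009, 0],
    [-0.054, -0.006, 0]
  ],
  "dr": [
    [0, 0, 0],
    [0, 0, 0],
    [0, 0, 0],
    [0, 0, 0],
    [0, 0, 0],
    [0, 0, 0]
  ]
}}

```text
time_s: 7.3
position: [0.6398, 0.0773, 0.2261]
tcp_rot: [0.24, 0.086, 0.967, -0.021]
contact_force: [-0.5, -0.2, -0.2]
width: 0.003
```

```bash
python3 nxt.py L .021 -.0465 .1;python3 wov.py pics/wov9.png; python3 wov.py pics/wov10.png
```

```text
t 7.3 coord [ 0.0205 -0.0511 -0.0234] F [-0.5 -0.2 -0.2] w 0.0 q [ 0.17  0.34  1.91 -0.37  0.46 -0.93]
lin [-0.0002  0.0047 -0.1234] dr [ 0.001 -0.002 -0.001]
```

View pics/wov9.png

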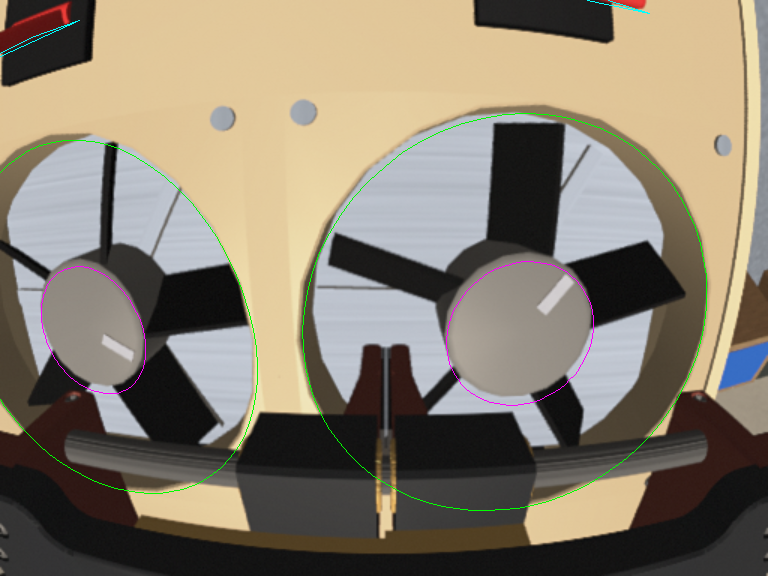

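View pics/wov10.png

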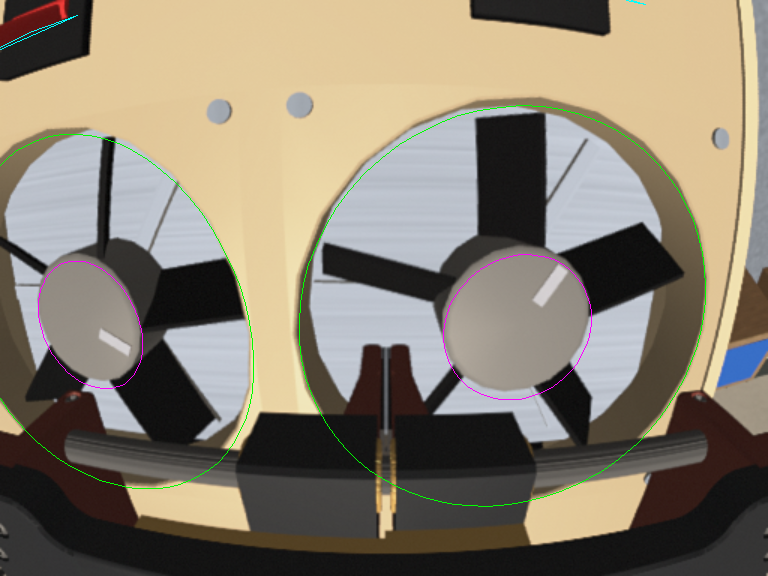

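{"op": "step_arm", "data": {
  "fingers": [1, 1, 1, 1, 1, 1, 1, 1, 1, 1],
  "linear": [
    [0, 0, -0.02],
    [0, 0, -0.045],
    [0.01, -0.005, -0.07],
    [0.025, -0.03, -0.08],
    [0.045, -0.06, -0.085],
    [0.06, -0.09, -0.085],
    [0.07, -0.12, -0.085],
    [0.072, -0.135, -0.085],
    [0.073, -0.144, -0.085],
    [0.073, -0.144, -0.085]
  ],
  "dr": [
    [0, 0, 0],
    [0, 0, 0],
    [0, 0, 0],
    [0, 0, 0],
    [0, 0, 0],
    [0, 0, 0],
    [0, 0, 0],
    [0, 0, 0],
    [0, 0, 0],
    [0, 0, 0]
  ]
}}

```text
time_s: 8.23
position: [0.5101, -0.0466, 0.2661]
tcp_rot: [0.239, 0.087, 0.967, -0.021]
contact_force: [-0.7, -0.3, 0.2]
width: 0.003
```

```bash
python3 nxt.py R -.052 -.022 .015;python3 wov.py pics/wov11.png; python3 - <<'E'
from bench import vision
import cv2
im=vision.get_image('top')['color'][70:220,175:315,::-1]; cv2.imwrite('pics/top11.png',cv2.resize(im,None,fx=4,fy=4))
E
```

```text
t 8.23 coord [-0.0543 -0.0198  0.0617] F [-0.7 -0.3  0.2] w 0.0 q [-0.09  0.07  2.15 -0.09  0.44 -1.41]
lin [-0.0024 -0.0022  0.0467] dr [ 0.    -0.003 -0.002]
```

View pics/wov11.png

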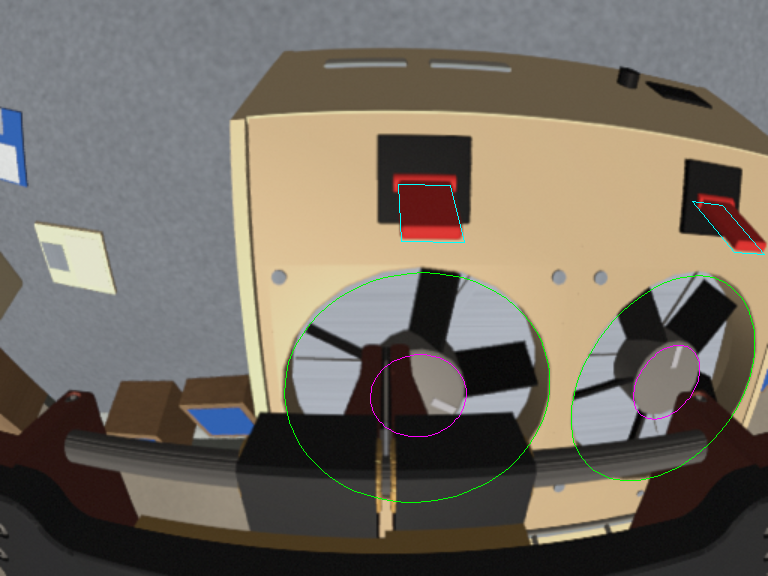

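{"op": "step_arm", "data": {
  "fingers": [1, 1, 1, 1, 1, 1, 1, 1],
  "linear": [
    [-0.001, -0.001, 0.02],
    [-0.002, -0.002, 0.04],
    [-0.002, -0.002, 0.055],
    [-0.002, -0.002, 0.066],
    [-0.002, -0.002, 0.074],
    [-0.002, -0.002, 0.08],
    [-0.002, -0.002, 0.085],
    [-0.002, -0.002, 0.086]
  ],
  "dr": [
    [0, 0, 0],
    [0, -0.003, -0.001],
    [0, -0.003, -0.001],
    [0, -0.003, -0.001],
    [0, -0.003, -0.001],
    [0, -0.003, -0.001],
    [0, -0.003, -0.001],
    [0, -0.003, -0.001]
  ]
}}

```text
time_s: 9.0
position: [0.5525, -0.0541, 0.1909]
tcp_rot: [0.241, 0.085, 0.967, -0.021]
contact_force: [-0.7, -0.2, -0.1]
width: 0.005
```

```bash
python3 nxt.py R -.052 -.022 -.024;python3 wov.py pics/wov12.png
```

```text
t 9.0 coord [-0.0515 -0.0198 -0.0249] F [-0.7 -0.2 -0.1] w 0.0 q [-0.1   0.28  2.13 -0.14  0.25 -1.37]
lin [ 0.0005 -0.0022 -0.0009] dr [ 0.001 -0.     0.001]
```

View pics/wov12.png

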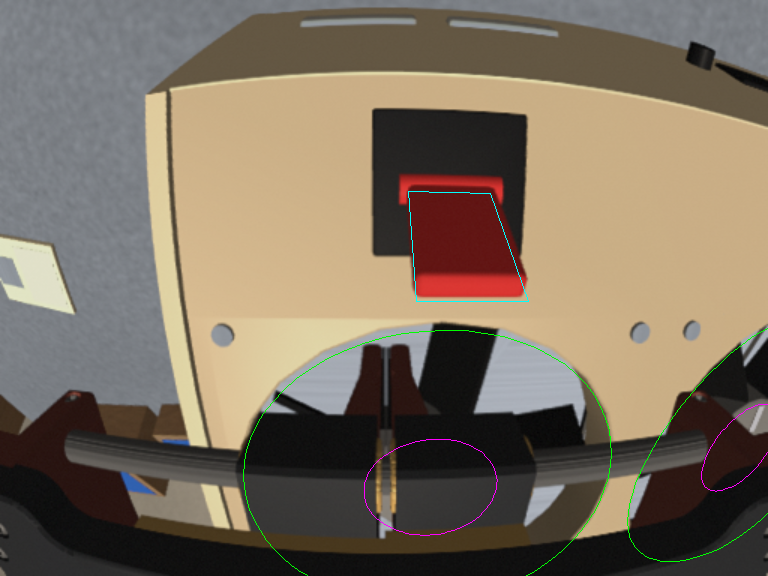

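```bash
cat > tab.py <<'E'
import numpy as np,sys
def tab(t0,k,n=12,r=.054):
    t=np.radians(t0+k*np.arange(1,n+1)); o=np.radians(t0)
    return [[round(float(-r*(np.cos(x)-np.cos(o))),3),round(float(r*(np.sin(x)-np.sin(o))),3),0] for x in t]
for t0 in map(float,sys.argv[2:]): print(t0,tab(t0,float(sys.argv[1])))
E
python3 tab.py 8 202
```

```text
202.0 [[-0.003, -0.007, 0], [-0.008, -0.013, 0], [-0.013, -0.019, 0], [-0.018, -0.023, 0], [-0.025, -0.027, 0], [-0.032, -0.031, 0], [-0.039, -0.033, 0], [-0.046, -0.034, 0], [-0.054, -0.034, 0], [-0.061, -0.033, 0], [-0.069, -0.031, 0], [-0.075, -0.027, 0]]
```

{"op": "step_arm", "data": {
  "fingers": [1, 1, 1, 1, 1, 1],
  "linear": [
    [-0.003, -0.007, 0],
    [-0.008, -0.013, 0],
    [-0.013, -0.019, 0],
    [-0.018, -0.023, 0],
    [-0.025, -0.027, 0],
    [-0.032, -0.031, 0]
  ],
  "dr": [
    [0, 0, 0],
    [0, 0, 0],
    [0, 0, 0],
    [0, 0, 0],
    [0, 0, 0],
    [0, 0, 0]
  ]
}}

```text
time_s: 9.55
position: [0.5728, -0.0893, 0.2057]
tcp_rot: [0.239, 0.085, 0.967, -0.02]
contact_force: [-3.5, 4.4, -2.3]
width: 0.007
```

```bash
python3 nxt.py R -.0195 -.051 -.024;python3 wov.py pics/wov13.png;  python3 tab.py 10 250 10 130; python3 nxt.py R -.0195 -.051 -.024
```

```text
t 9.55 coord [-0.0215 -0.0508 -0.0242] F [-3.5  4.4 -2.3] w 0.01 q [-0.18  0.28  2.07  0.    0.31 -1.58]
lin [-0.0019 -0.0001 -0.0002] dr [ 0.002 -0.004  0.001]
250.0 [[-0.009, -0.002, 0], [-0.018, -0.003, 0], [-0.028, -0.002, 0], [-0.037, 0.0, 0], [-0.045, 0.004, 0], [-0.053, 0.009, 0], [-0.06, 0.016, 0], [-0.065, 0.024, 0], [-0.069, 0.032, 0], [-0.072, 0.041, 0], [-0.072, 0.051, 0], [-0.072, 0.06, 0]]
10.0 [[0.002, 0.009, 0], [0.006, 0.018, 0], [0.012, 0.025, 0], [0.018, 0.032, 0], [0.026, 0.037, 0], [0.035, 0.041, 0], [0.044, 0.044, 0], [0.053, 0.045, 0], [0.063, 0.044, 0], [0.072, 0.041, 0], [0.08, 0.037, 0], [0.088, 0.032, 0]]
130.0 [[0.007, -0.007, 0], [0.012, -0.014, 0], [0.016, -0.023, 0], [0.018, -0.032, 0], [0.019, -0.041, 0], [0.018, -0.051, 0], [0.016, -0.06, 0], [0.012, -0.068, 0], [0.007, -0.076, 0], [0.0, -0.083, 0], [-0.008, -0.088, 0], [-0.016, -0.092, 0]]
t 9.6 coord [-0.0199 -0.0514 -0.0241] F [-3.1  0.7 -1.9] w -0.0 q [-0.18  0.28  2.07  0.01  0.31 -1.58]
lin [-0.0003  0.0004 -0.0001] dr [ 0.001 -0.002  0.001]
```

View pics/wov13.png

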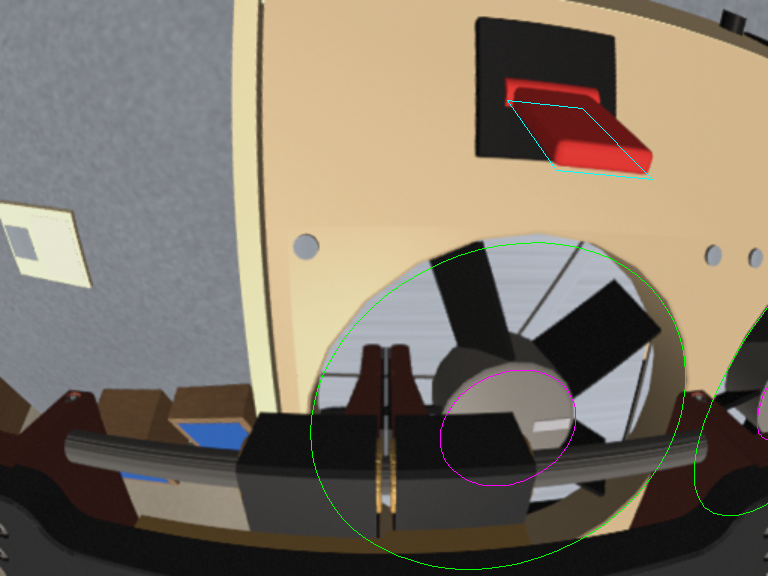

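Right fan drags (≈6 N on the tip). Continuing round.

{"op": "step_arm", "data": {
  "fingers": [1, 1, 1, 1, 1, 1, 1, 1, 1, 1, 1, 1],
  "linear": [
    [-0.009, -0.002, 0],
    [-0.018, -0.003, 0],
    [-0.028, -0.002, 0],
    [-0.037, 0, 0],
    [-0.045, 0.004, 0],
    [-0.053, 0.009, 0],
    [-0.06, 0.016, 0],
    [-0.065, 0.024, 0],
    [-0.069, 0.032, 0],
    [-0.072, 0.041, 0],
    [-0.072, 0.051, 0],
    [-0.072, 0.06, 0]
  ],
  "dr": [
    [0, 0, 0],
    [0, 0, 0],
    [0, 0, 0],
    [0, 0, 0],
    [0, 0, 0],
    [0, 0, 0],
    [0, 0, 0],
    [0, 0, 0],
    [0, 0, 0],
    [0, 0, 0],
    [0, 0, 0],
    [0, 0, 0]
  ]
}}

```text
time_s: 10.6
position: [0.6471, -0.0425, 0.2403]
tcp_rot: [0.241, 0.085, 0.967, -0.022]
contact_force: [-0.5, -6.6, -0.0]
width: 0.003
```

```bash
python3 nxt.py R .0507 .0094 -.024;python3 wov.py pics/wov14.png
```

```text
t 10.6 coord [ 0.0521  0.0082 -0.024 ] F [-0.5 -6.6 -0. ] w 0.0 q [-0.06  0.32  1.9  -0.13  0.44 -1.35]
lin [ 0.0014  0.0012 -0.    ] dr [-0.    -0.     0.001]
```

View pics/wov14.png

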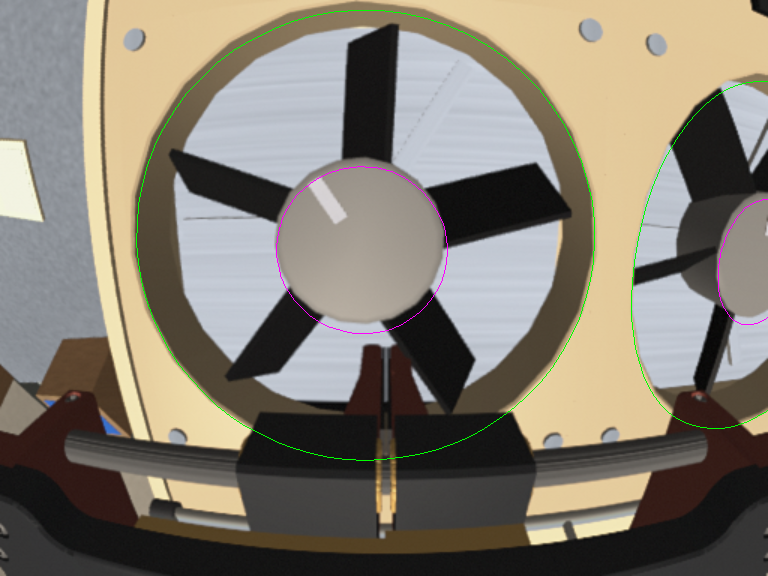

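{"op": "step_arm", "data": {
  "fingers": [1, 1, 1, 1, 1, 1, 1, 1, 1, 1, 1, 1],
  "linear": [
    [0.002, 0.009, 0],
    [0.006, 0.018, 0],
    [0.012, 0.025, 0],
    [0.018, 0.032, 0],
    [0.026, 0.037, 0],
    [0.035, 0.041, 0],
    [0.044, 0.044, 0],
    [0.053, 0.045, 0],
    [0.063, 0.044, 0],
    [0.072, 0.041, 0],
    [0.08, 0.037, 0],
    [0.088, 0.032, 0]
  ],
  "dr": [
    [0, 0, 0],
    [0, 0, 0],
    [0, 0, 0],
    [0, 0, 0],
    [0, 0, 0],
    [0, 0, 0],
    [0, 0, 0],
    [0, 0, 0],
    [0, 0, 0],
    [0, 0, 0],
    [0, 0, 0],
    [0, 0, 0]
  ]
}}

```text
time_s: 11.65
position: [0.5798, 0.0036, 0.2018]
tcp_rot: [0.246, 0.085, 0.965, -0.02]
contact_force: [5.8, 1.5, 3.8]
width: 0.009
```

{"op": "step_arm", "data": {
  "fingers": [1, 1, 1, 1, 1, 1, 1, 1, 1, 1, 1, 1],
  "linear": [
    [0.007, -0.007, 0],
    [0.012, -0.014, 0],
    [0.016, -0.023, 0],
    [0.018, -0.032, 0],
    [0.019, -0.041, 0],
    [0.018, -0.051, 0],
    [0.016, -0.06, 0],
    [0.012, -0.068, 0],
    [0.007, -0.076, 0],
    [0, -0.083, 0],
    [-0.008, -0.088, 0],
    [-0.016, -0.092, 0]
  ],
  "dr": [
    [0, 0, 0],
    [0, 0, 0],
    [0, 0, 0],
    [0, 0, 0],
    [0, 0, 0],
    [0, 0, 0],
    [0, 0, 0],
    [0, 0, 0],
    [0, 0, 0],
    [0, 0, 0],
    [0, 0, 0],
    [0, 0, 0]
  ]
}}

```text
time_s: 12.65
position: [0.5732, -0.0896, 0.2058]
tcp_rot: [0.24, 0.085, 0.967, -0.02]
contact_force: [-5.1, 5.7, -2.5]
width: 0.007
```

```bash
python3 nxt.py R -.020 -.051 -.024;python3 wov.py pics/wov15.png
```

```text
t 12.65 coord [-0.0211 -0.0511 -0.0242] F [-5.1  5.7 -2.5] w 0.01 q [-0.18  0.28  2.07  0.01  0.31 -1.58]
lin [-0.0011  0.0002 -0.0002] dr [ 0.002 -0.003  0.001]
```

View pics/wov15.png

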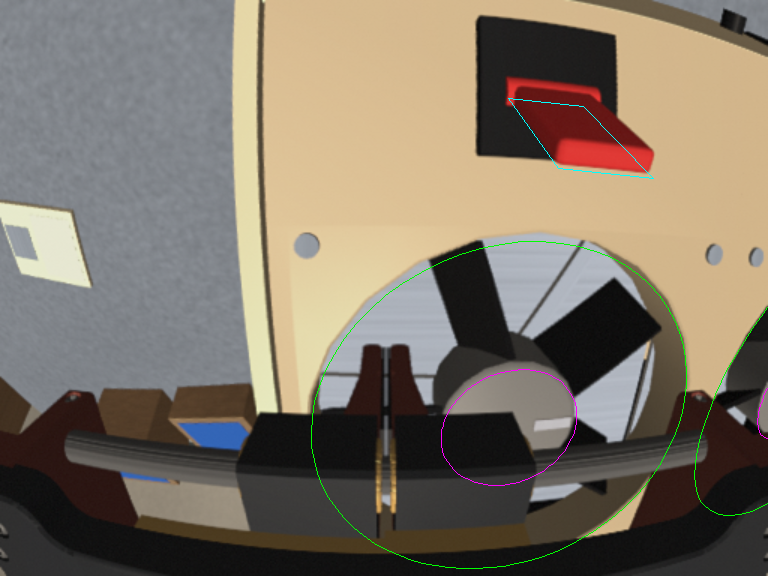

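{"op": "step_arm", "data": {
  "fingers": [1, 1, 1, 1, 1, 1, 1, 1],
  "linear": [
    [-0.009, -0.002, 0],
    [-0.018, -0.003, 0],
    [-0.028, -0.002, 0],
    [-0.037, 0, 0],
    [-0.045, 0.004, 0],
    [-0.053, 0.009, 0],
    [-0.06, 0.016, 0],
    [-0.06, 0.016, 0]
  ],
  "dr": [
    [0, 0, 0],
    [0, 0, 0],
    [0, 0, 0],
    [0, 0, 0],
    [0, 0, 0],
    [0, 0, 0],
    [0, 0, 0],
    [0, 0, 0]
  ]
}}

```text
time_s: 13.37
position: [0.6298, -0.0831, 0.2348]
tcp_rot: [0.241, 0.085, 0.967, -0.021]
contact_force: [-2.8, -2.4, -0.8]
width: 0.008
```

{"op": "step_arm", "data": {
  "fingers": [1, 1, 1, 1, 1],
  "linear": [
    [0.003, -0.004, 0],
    [0.005, -0.006, -0.02],
    [0.005, -0.006, -0.05],
    [0.005, -0.006, -0.08],
    [0.005, -0.006, -0.09]
  ],
  "dr": [
    [0, 0, 0],
    [0, 0, 0],
    [0, 0, 0],
    [0, 0, 0],
    [0, 0, 0]
  ]
}}

```text
time_s: 13.78
position: [0.5826, -0.0816, 0.3155]
tcp_rot: [0.244, 0.085, 0.966, -0.021]
contact_force: [0.5, 0.6, -0.0]
width: 0.005
```

```bash
python3 nxt.py R -.081 0 .065;python3 wov.py pics/wov16.png
```

```text
t 13.78 coord [ 0.0375 -0.0416  0.069 ] F [ 0.5  0.6 -0. ] w 0.01 q [-0.16  0.12  1.96 -0.02  0.56 -1.54]
lin [0.1184 0.0417 0.0033] dr [0.001 0.006 0.001]
```

View pics/wov16.png

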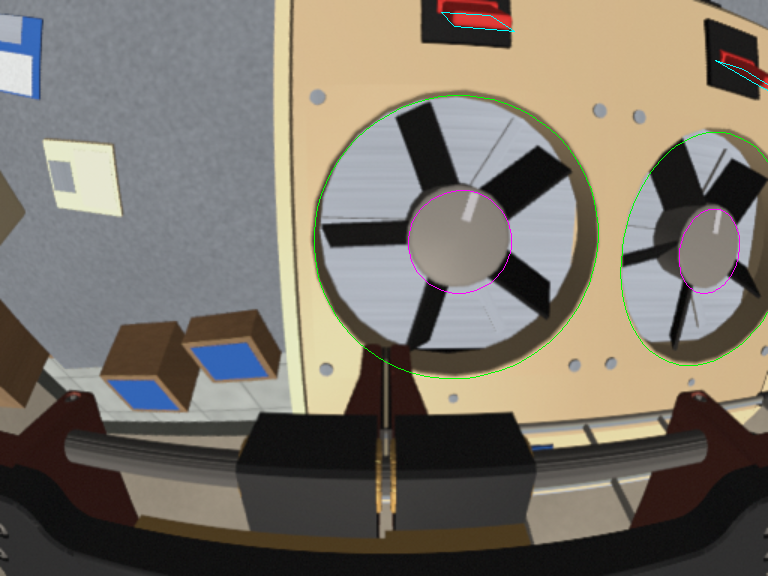

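{"op": "step_arm", "data": {
  "fingers": [1, 1, 1, 1, 1, 1, 1, 1, 1],
  "linear": [
    [0.02, 0.01, 0],
    [0.045, 0.02, 0],
    [0.075, 0.03, 0],
    [0.1, 0.038, 0],
    [0.114, 0.042, 0.005],
    [0.118, 0.042, 0.02],
    [0.118, 0.042, 0.035],
    [0.118, 0.042, 0.044],
    [0.118, 0.042, 0.045]
  ],
  "dr": [
    [0, 0, 0],
    [0, 0, 0],
    [0, 0, 0],
    [0, 0, 0],
    [0, 0, 0],
    [0, 0, 0],
    [0, 0, 0],
    [0, 0, 0],
    [0, 0, 0]
  ]
}}

```text
time_s: 14.58
position: [0.5081, -0.0255, 0.2146]
tcp_rot: [0.24, 0.085, 0.967, -0.021]
contact_force: [-0.1, 0.5, -1.0]
width: 0.006
```

```bash
python3 nxt.py R -.123 0 .022;python3 wov.py pics/wov17.png
```

```text
t 14.58 coord [-0.0835  0.0006  0.0189] F [-0.1  0.5 -1. ] w 0.01 q [-0.04  0.17  2.2  -0.22  0.3  -1.24]
lin [ 0.0396 -0.0005 -0.0031] dr [ 0.001 -0.002  0.001]
```

View pics/wov17.png

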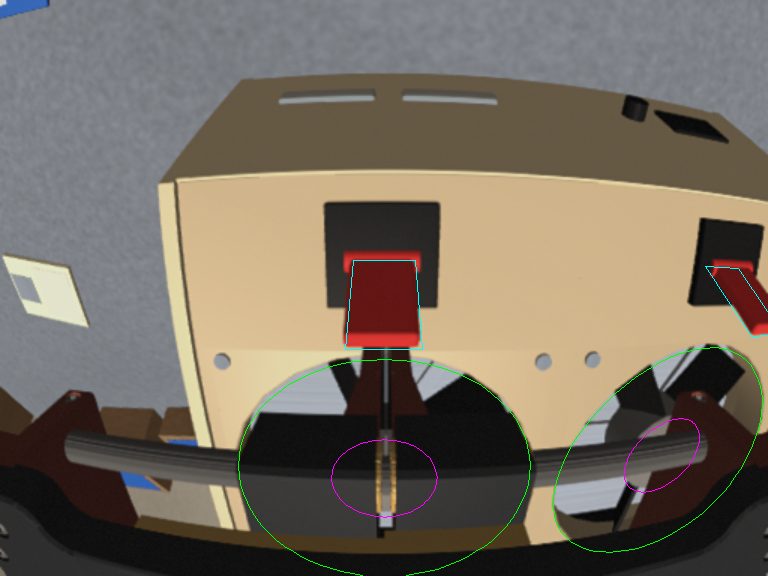

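{"op": "step_arm", "data": {
  "fingers": [1, 1, 1, 1, 1, 1, 1, 1, 1, 1],
  "linear": [
    [0.006, 0, -0.001],
    [0.012, 0, -0.001],
    [0.017, 0, -0.001],
    [0.022, 0, -0.001],
    [0.027, 0, -0.001],
    [0.031, 0, -0.001],
    [0.035, 0, -0.001],
    [0.038, 0, -0.001],
    [0.04, 0, -0.001],
    [0.04, 0, -0.001]
  ],
  "dr": [
    [0, 0, 0],
    [0, 0, 0],
    [0, 0, 0],
    [0, 0, 0],
    [0, 0, 0],
    [0, 0, 0],
    [0, 0, 0],
    [0, 0, 0],
    [0, 0, 0],
    [0, 0, 0]
  ]
}}

```text
time_s: 15.47
position: [0.4729, -0.019, 0.1987]
tcp_rot: [0.241, 0.085, 0.966, -0.021]
contact_force: [4.0, 0.4, 1.7]
width: 0.008
```

```bash
python3 nxt.py R -.125 0 .022;python3 wov.py pics/wov18.png
```

```text
t 15.47 coord [-0.1225  0.0008  0.0216] F [4.  0.4 1.7] w 0.01 q [-0.02  0.15  2.28 -0.31  0.23 -1.13]
lin [ 0.0025 -0.0007 -0.0004] dr [0.001 0.001 0.001]
```

View pics/wov18.png

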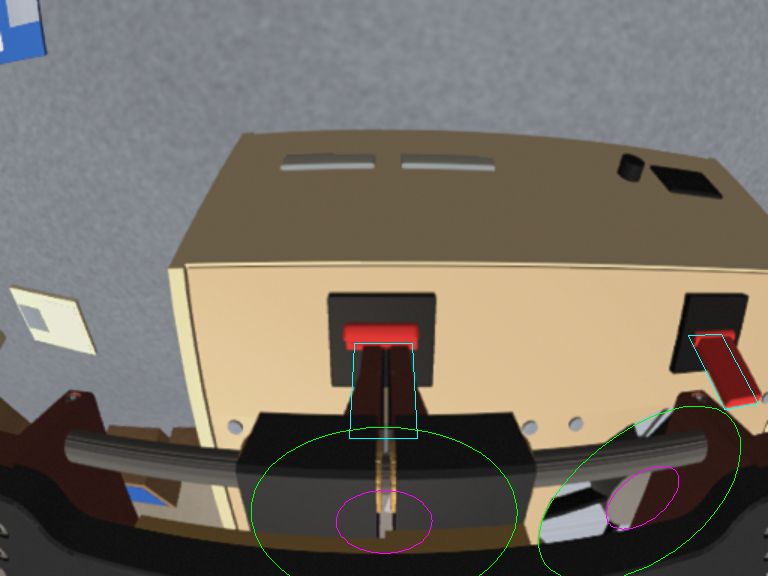

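{"op": "step_arm", "data": {
  "fingers": [1, 1, 1, 1, 1],
  "linear": [
    [0.001, 0, 0],
    [0.002, 0, 0],
    [0.003, 0, 0],
    [0.004, 0, 0],
    [0.004, 0, 0]
  ],
  "dr": [
    [0, 0, 0],
    [0, 0, 0],
    [0, 0, 0],
    [0, 0, 0],
    [0, 0, 0]
  ]
}}

```text
time_s: 15.93
position: [0.4724, -0.0186, 0.1985]
tcp_rot: [0.244, 0.085, 0.966, -0.021]
contact_force: [9.2, -4.2, 4.3]
width: 0.004
```

```bash
python3 nxt.py R -.125 0 .022
```

```text
t 15.93 coord [-0.1229  0.0011  0.0218] F [ 9.2 -4.2  4.3] w 0.0 q [-0.02  0.15  2.29 -0.33  0.22 -1.12]
lin [ 0.0019 -0.001  -0.0002] dr [0.002 0.006 0.001]
```

{"op": "step_arm", "data": {
  "fingers": [1, 1, 1, 1, 1, 1, 1, 1, 1],
  "linear": [
    [-0.005, 0, 0],
    [-0.012, 0, -0.005],
    [-0.016, 0, -0.02],
    [-0.016, 0, -0.045],
    [-0.016, 0, -0.07],
    [-0.016, 0, -0.1],
    [-0.016, 0, -0.13],
    [-0.016, 0, -0.14],
    [-0.016, 0, -0.14]
  ],
  "dr": [
    [0, 0, 0],
    [0, 0, 0],
    [0, 0, 0],
    [0, 0, 0],
    [0, 0, 0],
    [0, 0, 0],
    [0, 0, 0],
    [0, 0, 0],
    [0, 0, 0]
  ]
}}

```text
time_s: 16.68
position: [0.4177, -0.0094, 0.3294]
tcp_rot: [0.242, 0.085, 0.966, -0.021]
contact_force: [0.9, -0.3, -0.4]
width: 0.004
```

```bash
python3 nxt.py R -.125 0 .022;python3 wov.py pics/wov19.png; python3 - <<'E'
from bench import vision
import cv2
im=vision.get_image('side')['color'][:,:,::-1]; cv2.imwrite('pics/side19.png',im); cv2.imwrite('pics/side19c.png',cv2.resize(im[90:280,210:370],None,fx=3,fy=3))
cv2.imwrite('pics/top19.png',vision.get_image('top')['color'][:,:,::-1])
E
```

```text
t 16.68 coord [-0.1106  0.0006  0.1634] F [ 0.9 -0.3 -0.4] w 0.0 q [ 0.01 -0.21  2.23 -0.14  0.64 -1.3 ]
lin [ 0.0147 -0.0008  0.1413] dr [0.002 0.002 0.001]
```

View pics/wov19.png

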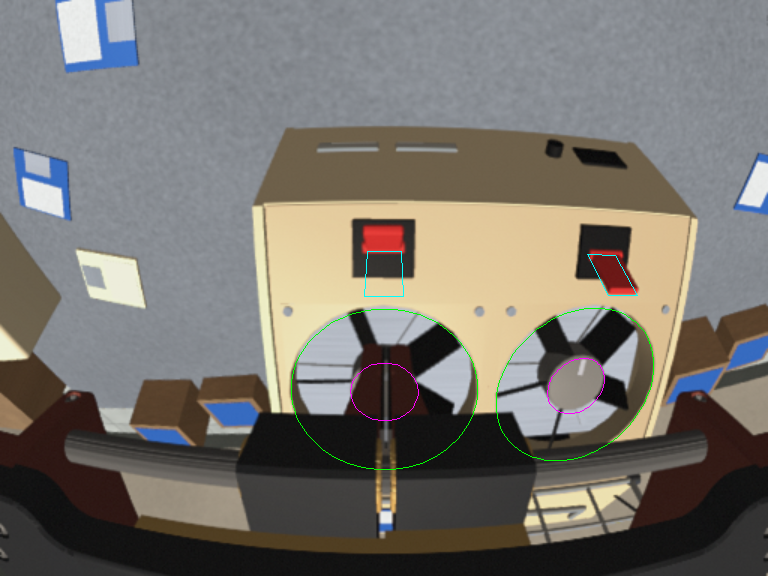

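View pics/side19c.png

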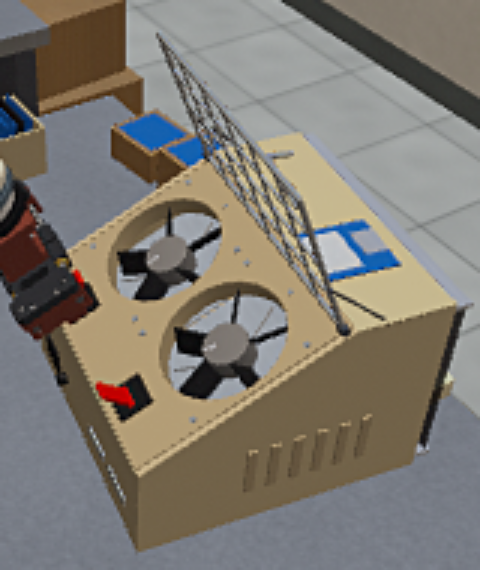

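View pics/top19.png

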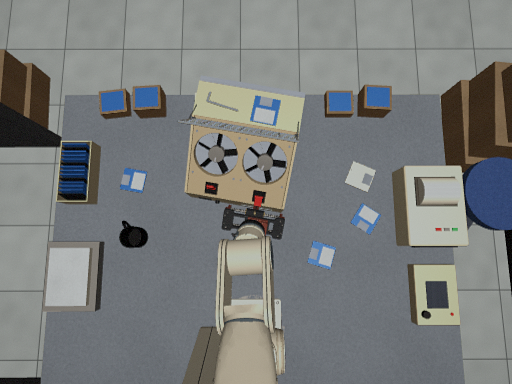

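```bash
python3 -c "
from bench import order; print(order.hand_in())"
```

```text
the job is handed in; nothing more can be done
None
```

The right-hand fan is the one that drags. I switched it off with its red paddle, left the left-hand fan's paddle on, and handed the job in.

- **Left fan:** it turned about 455° by its hub mark, with no measurable resistance (under 1 N at the fingertip), and ran on when let go. It runs freely.
- **Right fan:** it turned about 455° with a steady 6–8 N at the fingertip, a little above the 5–6 N described.
- **Right paddle:** I pushed it down the slope until the arm met its stop. The force rose to about 11 N and the paddle moved no further. The last side and wrist pictures show it leaning down the slope.

By eye in the last pictures, the left paddle is still on and all the loose items are where they were. The gripper is about 160 mm clear of the deck with no contact force. The run took about 17 s of the 70 s allowed.

I worked out the tower's position from the camera pictures. It turned out 2–3 mm off along the slope, which I allowed for in the moves. None of my checks failed, but I have no direct readout of the rotor or paddle angles, so those come from the pictures and the measured forces.

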